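# Emboss a card in the lever press

### The arm

A 7-joint arm with a two-finger parallel gripper is mounted at the origin on the work surface. World frame = base frame: x ahead of the robot, y to its left, z up, the work surface at z = 0. Lengths are in m, angles in rad, forces in N, time in s.
With the tool pointing down it reaches from about 0.4 to 0.85 m from the base axis. Payload 10.4 kg.
Tool frame: the origin (TCP) lies midway between the tips of the shut fingers; the grasp point (between the pads) lies 19 mm behind it; z points along the fingers, x is the direction in which the jaws open and shut, and the axes are right-handed (so a half turn about z gives the same grasp; the last joint's range is limited). The gripper opens to 85 mm and grips with 20 to 120 N. Pads are 22 mm wide; open, the fingers measure 114 mm over their backs; the gripper's body (76 mm by 85 mm) begins 54 mm behind the grasp point. The pads swing forward as they close: fully open they stand 13 mm farther back than shut.
Start: joints at [1.113, 0.332, -0.065, 1.46, 0.022, 1.35, -0.088], TCP at [0.263, -0.567, 0.231] pointing down, gripper open.
Joint ranges: [-2.6, 2.6], [-0.5, 2.12], [-1.47, 1.34], [0.16, 2.42], [-1.27, 4.41], [0.06, 2.06], [-2.6, 2.6]. Speed limits (rad/s): [2.22, 2.22, 2.79, 2.79, 3.14, 3.14, 3.14].

### API

Orientations are given as a unit quaternion [x, y, z, w].
In Python, from workcell import manip, cams gives the robot as it stands.
- The arm moves only by the tool move_arm, never from a script. Its argument "moves" is a list of rows, each a list of 7 numbers: the turn, a rotation vector about the tool's x, y, z in degrees, then the shift along the tool's x, y, z in m, then the finger opening in m, from 0 to 0.0854. A call has 1 to 10 rows; each row is the pose to reach, as a shift and turn from the pose commanded when the call began, along the tool's axes at that moment; what a row does not reach only later rows make up. A row lasts 1/10 s, in which the tool goes at most 50 mm and 8.59 degrees, less where a joint would pass 70% of its speed; a pose out of reach is approached as far as the arm can. A call with a gripper value outside its range is refused whole. The fingers move at their own pace and stop on an object; "grip_force" is the grip in N (left out, the last holds). Time passes only in rows, so rows that repeat a pose let the fingers close. It gives the time, the measured TCP pose, the force and the opening at its end, in the units of the state.
- manip.get_obs(): the state, without advancing time (a new reading comes with each control period).
- cams.camera(name): name is "scene" or "top" or "wrist"; returns the picture (400x640x3 uint8, red, green, blue); there is no depth.
- cams.camera_params(name): a dict with "fx", "fy", "cx", "cy" (pixels), "xyz" and "rotation" of the camera in the world. Camera axes: x right, y up, looking along -z (the intrinsics and any distortion apply to the point x, -y, -z); pixel columns grow to the right and rows downward; lengths in m; the calibration is good to about 2 mm. A picture is of the moment at which its call begins: read the wrist's pose just before it. camera_params takes no time and is no camera call; for the wrist camera it gives the pose at the moment of the call.
- manip.hand_in(): hands the job in, once; it reports no verdict.
The state is a dict: "clock": time; "joint_pos": joint angles; "joint_velocities": joint speeds; "tau": joint torques, N m; "position": TCP position; "ee_rot": TCP orientation; "ft_force": force on the tool from outside, world axes, zero at the start; "torque": the same for the moment, N m; "grip_width": opening from 0.0 (shut) to 1.0 (fully open).
Only numpy, scipy, OpenCV 4.12 (cv2) and the standard library are available. Lean on these libraries where they do the work, as an engineer would, in place of code of your own. Each camera call takes 0.05 s, during which the arm holds its last target. There are 200 camera calls.

### The job

Emboss the card that is fixed in the lever press's tray: lay the die with the crescent on its back flat on the middle of the card, square with the tray and crescent side up as it lies now, and slide the tray fully home under the platen. Only then draw the safety bolt all the way back, pull the press handle all the way down, let it come right back up, and push the bolt fully in again so that the press is left locked with the tray home. Leave the other dies and tools where they lie.

Things in the scene. Friction and masses are not known exactly. Their poses are not given: they have to be found in the camera images.
- die_crescent: The die to use: a plywood block 80 x 50 x 18 mm (x, y, z), about 100 g, with a thin black rubber layer underneath and a dark silhouette of a crescent moon on its top. Origin at the centre of its underside, z up. It lies flat on the 3 mm cutting mat at some yaw.
- die_star: Another die, same block, with a five-pointed star silhouette on top; stays where it is.
- die_heart: Another die, same block, with a heart silhouette on top; stays where it is.
- press: Grey lever press, fixed, on the 3 mm mat. Origin under its base, below the ram; +x to its rear (away from the robot), +y left, z up. In mm in this frame: base x -220 to 150, y -95 to 95, 20 thick; overhanging head x -60 to 140, y -65 to 65, z 120 to 225; platen 110 x 100 centred on x = y = 0, underside at z 80 (handle up) to 48 (down).
- tray_mid (a point): Centre of the reddish card's top face (card 104 x 76 x 2 mm, fixed in the tray), 30 mm above the press's underside; axes as the press, slides with the tray. The tray is 165 x 132 mm, its rim 4 mm higher than the card; inside the rim it reaches 101 mm in front (-x), 56 mm behind and 62 mm to each side of this point. The die's 80 mm side goes along x.
- tray_grip (a point): Middle of the tray's pull bar: a round level bar 12 mm thick, 90 mm long along the press's y, 140 mm in front (-x) of the card's centre, 46 mm above the press's underside and 26 mm above its base; open from above. Moves with the tray.
- tray (a joint): How far the tray is pulled out toward the robot (along the press's -x): 0 = fully home under the platen against its stop, 0.15 m = fully out. It starts out, 0.13 to 0.15. Sliding friction about 2.5 N; it stays where it is left.
- bolt (a joint): Safety bolt: 0 = fully in (its 10 mm pin lies under the lever and blocks it), 0.030 m = fully back (lever free). Slides along the press's +y to release; friction about 3 N; stays where it is left. It can go in again only when the handle is fully up.
- bolt_knob (a point): Top centre of the safety bolt's knob: upright, round, 16 mm thick, the top 28 mm free to grip, standing in a slot on top of the press's head (the head's top is 35 mm below this point). At bolt = 0 it is at x -44, y 0, z 260 mm of the press; it moves 30 mm to +y when drawn back.
- lever (a joint): Press handle: 0 = fully up, 0.95 rad = all the way down, the stop with the die in place. A spring brings it up again by itself when let go: about 2 N at the grip at the top, 6 N at the bottom.
- lever_grip (a point): Middle of the handle's round grip: 26 mm thick, 106 mm long, along the press's y, at the press's right, its inner end on the 12 mm thick lever bar. It swings at 200 mm about lever_hinge in the press's x-z plane: up, it is 129 mm in front (-x) of and 153 mm above the hinge; pulled, it goes forward and down; at 0.95 rad it is 199 mm in front of and 15 mm below it.
- lever_hinge (a point): On the handle's pivot axis, beside the head, at x 0, y -120, z 170 mm of the press; the axis runs along the press's y. Press axes; does not move. The lever_grip point lies 60 mm further to -y.
- ruler: Steel ruler lying on the mat, 310 x 30 x 3 mm, origin under its centre; stays.
- scalpel: Craft knife with a round aluminium handle, about 145 mm long, 9 mm thick, lying on the mat; stays.
- tape: Roll of masking tape lying flat, 96 mm across, 25 mm high; stays.
- jar: Small glass jar with a metal lid, 52 mm across, 62 mm high; stays.
- folder: Bone folder, 130 x 20 x 5 mm, lying on the mat; stays.
Things that resemble listed ones, but are neither listed nor needed, are in the scene too. What is shaped like the die_crescent but purple is not meant.

How it is judged:
By the outcome, as a careful person would: the job done as asked, in the order asked, and still so for the second after the job is handed in, with the robot touching nothing.
It also fails if it takes over 72 s, if anything falls off the work surface, if the arm or the gripper's body presses on something with over 40 N, if the wrist force passes 120 N, or if a joint passes its speed limit or range.

## Working session

There is one attempt and no reset: what is moved stays moved. The work goes in short steps, Python scripts to look and compute and a tool call to move; the robot and the scene stay as the last step left them, time stands still between calls to the robot, and variables do not carry over. Pictures are saved under pics/ and viewed, about 8 in all and at most 12, crops included, and the job is handed in when it is done.

Besides the shell and the picture viewer there is one more tool, called after "Emit:" in YAML: its name, and indented under it one key for each argument. move_arm: Moves the arm, as the interface text tells. Its arguments: {"type":"object","properties":{"moves":{"type":"array","items":{"type":"array","items":{"type":"number"}}},"grip_force":{"type":"number"}},"required":["moves"]}

```bash
ls; mkdir -p pics; python3 - <<'E'
from workcell import manip, cams
import cv2,json
o=manip.get_obs(); print(o)
for n in("scene","top"):
    im=cams.camera(n); cv2.imwrite(f"pics/{n}0.png",im[:,:,::-1]); print(n,cams.camera_params(n))
E
```

```text
pics
{'clock': 0.0, 'joint_pos': array([ 1.11339853,  0.33286453, -0.06469435,  1.46091738,  0.02160273,
        1.3499228 , -0.08851318]), 'joint_velocities': array([-0.00078447,  0.00129622, -0.00108874,  0.0010008 ,  0.00092248,
       -0.00027539, -0.00132146]), 'tau': array([ 1.44523383e-03, -6.25449300e+01,  5.00456442e-02, -3.91603661e+01,
        1.62045535e-02,  1.01321738e-02,  2.94094639e-05]), 'position': array([ 0.26310104, -0.56651323,  0.23053194]), 'ee_rot': array([ 8.42979427e-01, -5.37945335e-01, -6.15296088e-04, -3.50746825e-04]), 'ft_force': array([-0.5743548 , -0.02238502,  0.51947755]), 'torque': array([-0.04524933, -0.01789666,  0.01152789]), 'grip_width': 0.9965759426629466}
scene {'fx': 456.7539527719652, 'fy': 456.7539527719652, 'cx': 317.5711335564655, 'cy': 197.14889190884722, 'xyz': array([1.21354622, 1.23104378, 1.43278564]), 'rotation': array([0.11955091, 0.3755807 , 0.88212959, 0.25786452])}
top {'fx': 482.1482175554773, 'fy': 482.1482175554773, 'cx': 320.3523613836683, 'cy': 204.46180358585696, 'xyz': array([0.33178215, 0.1654917 , 1.88046017]), 'rotation': array([-0.03585685,  0.03524154,  0.71149419, -0.70089111])}
```

View pics/scene0.png

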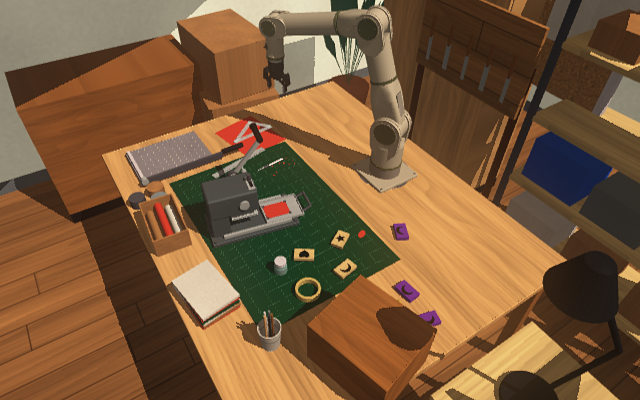

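View pics/top0.png

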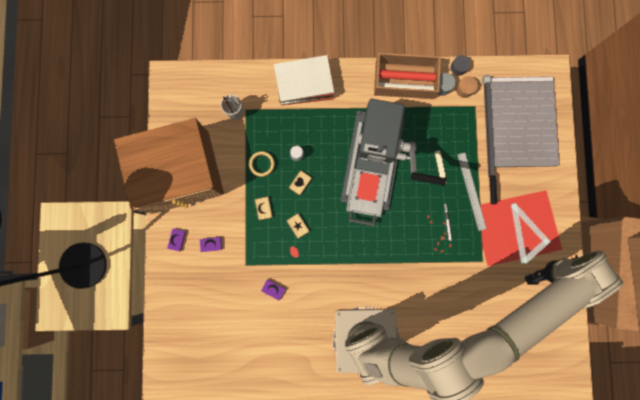

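Scene: the press is at top-view (375,160) with its tray out toward the robot. Crescent candidates are the wooden die at top (263,208), which is the one to use, and the purple ones at (176,239), (211,243) and (273,289), which are not. The wooden star (298,225) and heart (300,182) have the wrong silhouettes.

```bash
cat > h.py <<'E'
import numpy as np, cv2
from scipy.spatial.transform import Rotation as R
from workcell import manip, cams
def ray(p,uv):
    uv=np.atleast_2d(np.asarray(uv,float))
    d=np.c_[(uv[:,0]-p['cx'])/p['fx'],-(uv[:,1]-p['cy'])/p['fy'],-np.ones(len(uv))]
    return R.from_quat(p['rotation']).apply(d)
def onz(p,uv,z):
    d=ray(p,uv); c=np.asarray(p['xyz']); return c+d*((z-c[2])/d[:,2])[:,None]
def proj(p,X):
    q=R.from_quat(p['rotation']).inv().apply(np.atleast_2d(X)-p['xyz'])
    return np.c_[p['cx']-p['fx']*q[:,0]/q[:,2],p['cy']+p['fy']*q[:,1]/q[:,2]]
def tri(ps,uvs):
    A=np.zeros((3,3));b=np.zeros(3)
    for p,u in zip(ps,uvs):
        d=ray(p,u)[0];d/=np.linalg.norm(d);M=np.eye(3)-np.outer(d,d);A+=M;b+=M@p['xyz']
    return np.linalg.solve(A,b)
def rel(target,quat=None):
    """shift (tool axes) and rotvec deg from the current measured pose to the target pose"""
    o=manip.get_obs();r=R.from_quat(o['ee_rot'])
    s=r.inv().apply(np.array(target)-o['position'])
    t=np.zeros(3) if quat is None else (r.inv()*R.from_quat(quat)).as_rotvec(degrees=True)
    return np.round(t,2),np.round(s,4)
def down(yaw):
    """tool down, tool x (jaw axis) at angle yaw (rad) in world"""
    x=np.array([np.cos(yaw),np.sin(yaw),0]);z=np.array([0,0,-1.]);return R.from_matrix(np.c_[x,np.cross(z,x),z]).as_quat()
E
python3 - <<'E'
from h import *
p=cams.camera_params("top"); im=cv2.imread("pics/top0.png")
hsv=cv2.cvtColor(im,cv2.COLOR_BGR2HSV)
# card: red
def blobs(m,x0,y0,x1,y1,z,name):
    mm=np.zeros_like(m);mm[y0:y1,x0:x1]=m[y0:y1,x0:x1]
    cs,_=cv2.findContours(mm,cv2.RETR_EXTERNAL,cv2.CHAIN_APPROX_NONE)
    for c in cs:
        if cv2.contourArea(c)<60: continue
        w=onz(p,c[:,0].astype(float),z)[:,:2]
        (cx,cy),(a,b),t=cv2.minAreaRect((w*1000).astype(np.float32))
        print(name,cv2.minAreaRect(c)[0],"mm",round(cx),round(cy),round(a),round(b),round(t,1))
red=cv2.inRange(hsv,(0,120,120),(8,255,255))
blobs(red,340,160,400,220,.033,"card")
wood=cv2.inRange(hsv,(8,40,120),(30,200,255))
blobs(wood,248,165,330,240,.021,"die")
a=im[165:245,245:325]; b=im[90:235,335:455]
cv2.imwrite("pics/c1.png",np.hstack([cv2.resize(a,(330,330),interpolation=cv2.INTER_CUBIC),cv2.resize(b[:,:],(273,330),interpolation=cv2.INTER_CUBIC)]))
s=cv2.imread("pics/scene0.png")[110:250,195:315]; cv2.imwrite("pics/c1.png",np.hstack([cv2.resize(a,(480,560),interpolation=cv2.INTER_CUBIC)[:, :320] if 0 else cv2.resize(cv2.imread("pics/c1.png"),(600,330))[:, :],]))
c1=cv2.resize(a,(260,260),interpolation=cv2.INTER_CUBIC)
c2=cv2.resize(s,(260,303),interpolation=cv2.INTER_CUBIC)
left=np.vstack([c1,c2]); c3=cv2.resize(b,(466,563),interpolation=cv2.INTER_CUBIC)
cv2.imwrite("pics/c1.png",np.hstack([left,c3]))
E
```

```text
card (367.6996765136719, 186.53524780273438) mm 585 -18 74 103 78.8
die (297.3932800292969, 225.62924194335938) mm 439 256 84 53 31.4
die (262.88458251953125, 207.92306518554688) mm 509 388 85 54 11.0
die (299.76922607421875, 182.34616088867188) mm 607 245 54 84 55.2
die (261.0, 170.5) mm 656 396 94 43 89.1
```

View pics/c1.png

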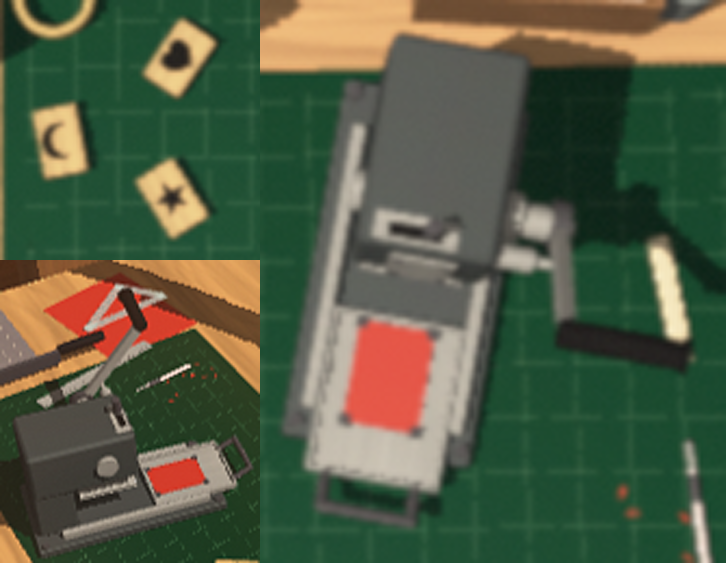

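The crop shows that the die at top (263,208) is the wooden crescent block. The press yaw is about -11°, the card centre is about (585,-18) mm and the die about (509,388) mm at 11°. These agree with the given sizes and reach. I'll go to a high waypoint in front of the press first, for a wrist look.

```bash
python3 - <<'E'
from h import *
print(rel([.42,-.08,.38],down(np.radians(-11.2))))
o=manip.get_obs();p=cams.camera_params("wrist");r=R.from_quat(o['ee_rot'])
print(p['fx'],"cam in tool",r.inv().apply(p['xyz']-o['position']), (r.inv()*R.from_quat(p['rotation'])).as_matrix().round(2))
E
```

```text
(array([-3.000e-02,  7.000e-02, -5.389e+01]), array([-0.3754, -0.3472, -0.149 ]))
300.5898560692842 cam in tool [ 0.00051125 -0.0815532  -0.14333355] [[ 1.    0.    0.  ]
 [ 0.   -0.95 -0.31]
 [-0.    0.31 -0.95]]
```

Emit:
move_arm:
  moves:
    - [0,0,-8,-0.03,-0.028,-0.02,0.085]
    - [0,0,-16,-0.06,-0.055,-0.05,0.085]
    - [0,0,-24,-0.1,-0.09,-0.08,0.085]
    - [0,0,-32,-0.13,-0.12,-0.11,0.085]
    - [0,0,-40,-0.17,-0.155,-0.14,0.085]
    - [0,0,-48,-0.2,-0.185,-0.149,0.085]
    - [0,0,-53.9,-0.24,-0.22,-0.149,0.085]
    - [0,0,-53.9,-0.27,-0.25,-0.149,0.085]
    - [0,0,-53.9,-0.3,-0.28,-0.149,0.085]
    - [0,0,-53.9,-0.33,-0.31,-0.149,0.085]

```text
clock: 1.1
position: [0.4056, -0.1346, 0.3803]
ee_rot: [0.995, -0.097, 0.0, 0.0]
ft_force: [1.1, -1.0, -0.4]
grip_width: 0.994
```

```bash
python3 - <<'E'
from h import *
print(manip.get_obs()['position'],manip.get_obs()['joint_pos'])
# slightly farther waypoint for look, and the die hover
print(rel([.44,-.02,.38],down(np.radians(-11.2))))
E
```

```text
[ 0.40563319 -0.13456333  0.38032355] [ 0.79313357 -0.13288245 -0.50737224  1.64806323 -0.06394582  1.60947453
  0.09227268]
(array([ 0.03, -0.01,  0.04]), array([ 0.0115, -0.119 ,  0.0003]))
```

Emit:
move_arm:
  moves:
    - [0,0,0,0.03,-0.035,0,0.085]
    - [0,0,0,0.06,-0.07,0,0.085]
    - [0,0,0,0.07,-0.11,0,0.085]
    - [0,0,0,0.07,-0.12,0,0.085]
    - [0,0,0,0.07,-0.12,0,0.085]

```text
clock: 1.6
position: [0.4975, -0.031, 0.3799]
ee_rot: [0.995, -0.096, -0.0, -0.0]
ft_force: [0.4, 0.3, -0.7]
grip_width: 0.996
```

```bash
python3 - <<'E'
from h import *
import json
p=cams.camera_params("wrist");im=cams.camera("wrist")
json.dump({k:np.asarray(v).tolist() for k,v in p.items()},open("w1.json","w"))
cv2.imwrite("pics/w1.png",im[:,:,::-1]);print(manip.get_obs()['position'])
E
```

```text
[ 0.49716547 -0.03294342  0.38002073]
```

View pics/w1.png

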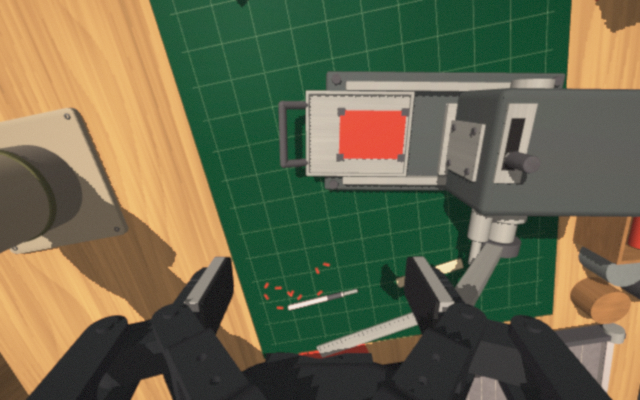

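Wrist view: the card is at (373,134), the tray's pull bar at (285,134), the knob at (520,163) and the lever bar runs from (500,225) downward. The view is square to the press, so the yaw is about right. Next I measure.

```bash
python3 - <<'E'
from h import *
import json
p=json.load(open("w1.json"));im=cv2.imread("pics/w1.png");hsv=cv2.cvtColor(im,cv2.COLOR_BGR2HSV)
m=cv2.inRange(hsv,(0,150,120),(8,255,255));m[:90]=0;m[180:]=0;m[:,:320]=0;m[:,430:]=0
c=max(cv2.findContours(m,cv2.RETR_EXTERNAL,cv2.CHAIN_APPROX_NONE)[0],key=cv2.contourArea)
w=onz(p,c[:,0].astype(float),.033)[:,:2]*1000
print("card",cv2.minAreaRect(w.astype(np.float32)),cv2.boundingRect(c))
# edges per side by line fits (middle part of sides)
x,y,ww,h=cv2.boundingRect(c);q=c[:,0].astype(float)
for n,s in (("far",(q[:,1]<y+4)&(abs(q[:,0]-x-ww/2)<20)),("near",(q[:,1]>y+h-5)&(abs(q[:,0]-x-ww/2)<20)),("L",(q[:,0]<x+4)&(abs(q[:,1]-y-h/2)<14)),("R",(q[:,0]>x+ww-5)&(abs(q[:,1]-y-h/2)<14))):
    v=onz(p,q[s],.033)[:,:2]*1000;l=cv2.fitLine(v.astype(np.float32),cv2.DIST_L2,0,.01,.01).ravel()
    print(n,s.sum(),"dir",np.degrees(np.arctan2(l[1],l[0])),"pt",l[2:])
# bar
g=cv2.cvtColor(im,cv2.COLOR_BGR2GRAY)
print("row134 cols 270..320",g[134,270:320]); print("bar mid",onz(p,[[284.5,134]],.049))
print("knob col samples", [(r,g[r,490:560:3].tolist()) for r in (150,160,168)])
th=np.radians(-11.2);Rz=np.array([[np.cos(th),-np.sin(th)],[np.sin(th),np.cos(th)]])
C=np.array(cv2.minAreaRect(w.astype(np.float32))[0])/1000
for d in(.13,.14,.15):
    O=C+Rz@[d,0]
    P=lambda a,b,z:np.r_[O+Rz@[a,b],z+.003]
    print(d,O,proj(p,np.array([P(-44,0,260) if 0 else P(-.044,0,.260),P(-.06,.065,.225),P(-.06,-.065,.225),P(-.22,.095,.02),P(-.22,-.095,.02),P(-.129,-.18,.323)])).round(0).tolist())
E
```

```text
card ((586.2330932617188, -20.606430053710938), (74.12908172607422, 102.18620300292969), 78.93972778320312) (340, 111, 65, 48)
far 40 dir -11.060324 pt [592.9649    15.843692]
near 40 dir -11.5931225 pt [582.9904   -56.598854]
L 27 dir 79.76524 pt [536.793    -10.937536]
R 27 dir 78.25187 pt [635.60846 -30.24499]
row134 cols 270..320 [ 61  63  62  58  62  66  61  70  90  93  96  99  97  92  86  73  63  60
  63  64  64  63  67  63  59  47  43  44  44  42  46  58  75  82  87 107
 151 175 165 135 145 183 194 197 196 196 198 196 196 197]
bar mid [[0.45180513 0.00909873 0.049     ]]
knob col samples [(150, [79, 91, 95, 126, 182, 108, 44, 46, 47, 63, 188, 194, 176, 100, 96, 96, 98, 99, 96, 97, 97, 99, 98, 96]), (160, [89, 96, 107, 178, 164, 69, 62, 66, 71, 75, 74, 76, 99, 103, 99, 99, 99, 95, 100, 100, 97, 97, 98, 98]), (168, [94, 98, 143, 184, 74, 46, 24, 31, 48, 54, 51, 73, 100, 100, 95, 95, 93, 95, 99, 96, 99, 98, 95, 97])]
0.13 [ 0.71375726 -0.0458569 ] [[513.0, 164.0], [487.0, 87.0], [465.0, 218.0], [315.0, 71.0], [315.0, 190.0], [417.0, 384.0]]
0.14 [ 0.72356682 -0.04779924] [[524.0, 164.0], [498.0, 87.0], [474.0, 218.0], [322.0, 71.0], [321.0, 190.0], [428.0, 384.0]]
0.15 [ 0.73337637 -0.04974158] [[536.0, 164.0], [508.0, 87.0], [484.0, 218.0], [328.0, 71.0], [327.0, 190.0], [440.0, 384.0]]
```

```bash
python3 - <<'E'
from h import *
print(rel([.505,.385,.20],down(np.radians(101))))
E
```

```text
(array([-2.0000e-02,  4.0000e-02, -1.1213e+02]), array([-0.0729, -0.4116,  0.1799]))
```

Emit:
move_arm:
  moves:
    - [0,0,-8.5,-0.005,-0.04,0,0.085]
    - [0,0,-17,-0.01,-0.08,0.01,0.085]
    - [0,0,-25.5,-0.02,-0.12,0.03,0.085]
    - [0,0,-34,-0.03,-0.16,0.05,0.085]
    - [0,0,-42.5,-0.035,-0.2,0.07,0.085]
    - [0,0,-51,-0.04,-0.24,0.09,0.085]
    - [0,0,-59.5,-0.05,-0.28,0.11,0.085]
    - [0,0,-68,-0.06,-0.32,0.13,0.085]
    - [0,0,-76.5,-0.065,-0.36,0.15,0.085]
    - [0,0,-85,-0.073,-0.4,0.17,0.085]

```text
clock: 2.65
position: [0.5052, 0.3724, 0.209]
ee_rot: [0.799, 0.601, -0.0, 0.001]
ft_force: [0.8, 0.7, 0.2]
grip_width: 0.998
```

```bash
python3 - <<'E'
from h import *
print(manip.get_obs()['joint_pos'],rel([.505,.385,.20],down(np.radians(101))))
E
```

```text
[ 0.00254387  0.53734719 -1.00062704  1.44467874  0.45447193  1.4054168
  0.28256029] (array([  0.07,   0.14, -27.06]), array([ 0.012 , -0.0037,  0.0089]))
```

Emit:
move_arm:
  moves:
    - [0,0,-8,0.004,0,0,0.085]
    - [0,0,-16,0.01,0,0,0.085]
    - [0,0,-24,0.01,0,0,0.085]
    - [0,0,-27,0.01,0,0,0.085]
    - [0,0,-27,0.01,0,0,0.085]
    - [0,0,-27,0.01,0,0,0.085]

```text
clock: 3.25
position: [0.5071, 0.3817, 0.21]
ee_rot: [0.639, 0.769, -0.0, 0.001]
ft_force: [0.1, -0.8, 0.5]
grip_width: 0.995
```

```bash
python3 - <<'E'
from h import *
p=cams.camera_params("wrist");im=cams.camera("wrist")[:,:,::-1].copy()
cv2.imwrite("pics/w2.png",im);o=manip.get_obs();print(o['position'],R.from_quat(o['ee_rot']).as_matrix()[:,0])
hsv=cv2.cvtColor(im,cv2.COLOR_BGR2HSV);m=cv2.inRange(hsv,(8,40,120),(30,200,255))
for c in cv2.findContours(m,cv2.RETR_EXTERNAL,cv2.CHAIN_APPROX_NONE)[0]:
    if cv2.contourArea(c)<1500: continue
    w=onz(p,c[:,0].astype(float),.021)[:,:2]*1000
    print(cv2.minAreaRect(c),cv2.minAreaRect(w.astype(np.float32)))
E
```

```text
[0.50693852 0.38207674 0.21013721] [-0.18437575  0.98285511 -0.00118677]
((589.0676879882812, 333.7184753417969), (39.93841552734375, 102.12030792236328), 86.8201675415039) ((660.3045654296875, 784.0359497070312), (68.672607421875, 148.9742431640625), 14.48631763458252)
((303.81207275390625, 306.2315673828125), (67.6685562133789, 73.485107421875), 55.00798034667969) ((687.9146728515625, 395.2531433105469), (99.32115173339844, 105.13258361816406), 48.66716384887695)
((193.37770080566406, 231.9525146484375), (44.058265686035156, 67.45203399658203), 43.02506637573242) ((605.8876953125, 244.59326171875), (50.70206832885742, 88.65788269042969), 55.07540512084961)
((323.0, 177.0), (70.0, 46.0), 90.0) ((511.0764465332031, 387.1260986328125), (81.92962646484375, 51.74970245361328), 10.557066917419434)
((210.76287841796875, 89.21649932861328), (86.50749206542969, 52.39186477661133), 66.03750610351562) ((439.72161865234375, 255.2023468017578), (81.43999481201172, 54.61472702026367), 31.376148223876953)
((489.5, 184.5), (369.0, 299.0), 90.0) ((514.8063354492188, 551.6270751953125), (433.7401123046875, 396.2508544921875), 28.9909725189209)
```

View pics/w2.png

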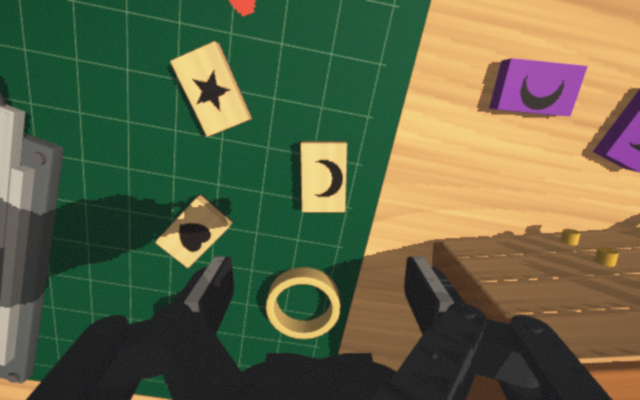

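The wrist view shows the crescent die at (323,177), measured at (511,387) mm, 82x52 mm, yaw 10.6°. That fits the given size, with clear space around it. I'll descend and grip it across the 50 mm side.

Emit:
move_arm:
  moves:
    - [0,0,0,0.004,0.005,0.04,0.075]
    - [0,0,0,0.004,0.005,0.08,0.075]
    - [0,0,0,0.004,0.005,0.12,0.075]
    - [0,0,0,0.004,0.005,0.16,0.075]
    - [0,0,0,0.004,0.005,0.185,0.075]
    - [0,0,0,0.004,0.005,0.2,0.075]
    - [0,0,0,0.004,0.005,0.205,0.075]
    - [0,0,0,0.004,0.005,0.205,0.075]
    - [0,0,0,0.004,0.005,0.205,0.04]
    - [0,0,0,0.004,0.005,0.205,0.04]
  grip_force: 40

```text
clock: 4.3
position: [0.5111, 0.3888, 0.007]
ee_rot: [0.637, 0.77, 0.001, 0.0]
ft_force: [-0.6, -0.5, 3.4]
grip_width: 0.569
```

Emit:
move_arm:
  moves:
    - [0,0,0,0,0,0,0.04]
    - [0,0,0,0,0,0,0.04]
    - [0,0,0,0,0,0,0.04]
    - [0,0,0,0,0,-0.02,0.04]
    - [0,0,0,0,0,-0.06,0.04]
    - [0,0,0,0,0,-0.1,0.04]
    - [0,0,0,0,0,-0.13,0.04]
    - [0,0,0,0,0,-0.13,0.04]

```text
clock: 5.1
position: [0.5115, 0.3903, 0.1416]
ee_rot: [0.637, 0.771, 0.004, 0.001]
ft_force: [0.4, -0.2, -1.2]
grip_width: 0.573
```

```bash
python3 - <<'E'
from h import *
im=cams.camera("wrist")[:,:,::-1]; cv2.imwrite("pics/w3.png",im[150:400]);o=manip.get_obs();print(o['position'],o['joint_pos'])
print(rel([.586,-.0205,.15],down(np.radians(79))))
E
```

```text
[0.51099992 0.38918553 0.13873524] [-7.28859578e-04  6.58093511e-01 -1.04250635e+00  1.48892866e+00
  5.78097904e-01  1.32192640e+00  6.66867600e-01]
(array([ 0.22, -0.14, 21.82]), array([-0.4165, -0.0032, -0.012 ]))
```

View pics/w3.png

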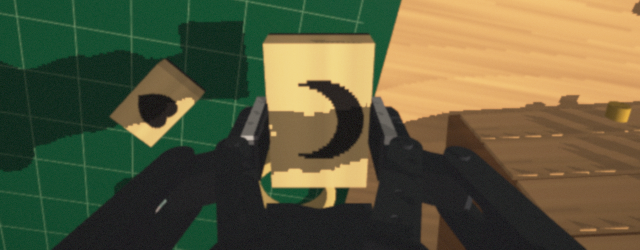

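The view shows the crescent die held square between the pads (rows 187-337 of the full image), with the heart at left untouched. I'll carry it over the card.

Emit:
move_arm:
  moves:
    - [0,0,2,-0.03,0,-0.005,0.04]
    - [0,0,4,-0.07,0,-0.01,0.04]
    - [0,0,7,-0.115,0,-0.01,0.04]
    - [0,0,10,-0.16,0,-0.01,0.04]
    - [0,0,13,-0.205,0,-0.01,0.04]
    - [0,0,16,-0.25,-0.001,-0.01,0.04]
    - [0,0,18,-0.295,-0.002,-0.01,0.04]
    - [0,0,20,-0.34,-0.003,-0.01,0.04]
    - [0,0,21,-0.385,-0.003,-0.01,0.04]
    - [0,0,21.8,-0.4165,-0.003,-0.01,0.04]

```text
clock: 6.15
position: [0.5851, -0.0256, 0.1445]
ee_rot: [0.773, 0.635, -0.001, 0.0]
ft_force: [-0.6, -0.3, -1.0]
grip_width: 0.572
```

Emit:
move_arm:
  moves:
    - [0,0,0,0,0,0,0.04]
    - [0,0,0,0,0,0,0.04]
    - [0,0,0,0,0,0,0.04]

```text
clock: 6.45
position: [0.585, -0.02, 0.1451]
ee_rot: [0.771, 0.637, -0.0, -0.0]
ft_force: [0.7, 1.1, -1.5]
grip_width: 0.576
```

```bash
python3 - <<'E'
from h import *
p=cams.camera_params("wrist");o=manip.get_obs();im=cams.camera("wrist")[:,:,::-1]; cv2.imwrite("pics/w4.png",im)
r=R.from_quat(o['ee_rot']);print(o['position'],r.as_matrix()[:,0],r.as_matrix()[:,2])
print(rel([.586,-.0205,.15],down(np.radians(78.85))))
E
```

```text
[ 0.58499395 -0.01996044  0.14512339] [1.88583242e-01 9.82057100e-01 4.61775639e-04] [-6.12263668e-04  5.87784702e-04 -9.99999640e-01]
(array([-0.02, -0.02,  0.31]), array([-0.0005,  0.001 , -0.0048]))
```

View pics/w4.png

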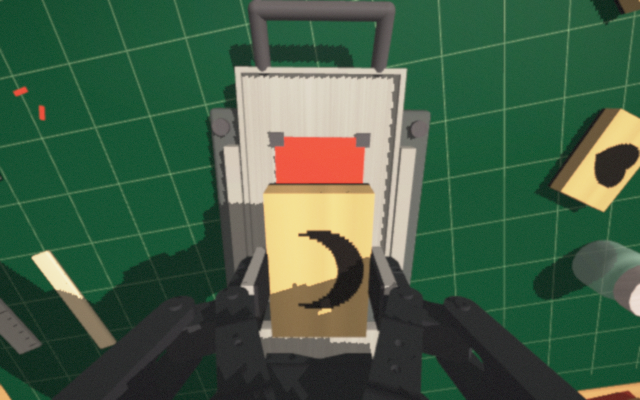

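The view shows the die held over the tray, centred laterally with the card (both near column 320). The card's front edge is at row about 137. I'll compute the offsets.

```bash
python3 - <<'E'
from h import *
p=cams.camera_params("wrist");o=manip.get_obs();im=cv2.imread("pics/w4.png")
hsv=cv2.cvtColor(im,cv2.COLOR_BGR2HSV);r=R.from_quat(o['ee_rot']);T=o['position']
m=cv2.inRange(hsv,(10,60,90),(28,220,255));m[:,:255]=0;m[:,385:]=0
c=max(cv2.findContours(m,cv2.RETR_EXTERNAL,cv2.CHAIN_APPROX_NONE)[0],key=cv2.contourArea);print(cv2.boundingRect(c))
print([ (y,hsv[y,320].tolist()) for y in list(range(178,200,2))+list(range(326,346,2))])
top=T[2]+.0145
w=onz(p,[[320,193],[320,337],[266,220],[374,220]],top)
print("die top in tool mm",(r.inv().apply(w-T)*1000).round(1))
red=cv2.inRange(hsv,(0,150,120),(8,255,255));red[:,:260]=0;red[:,380:]=0
c=max(cv2.findContours(red,cv2.RETR_EXTERNAL,cv2.CHAIN_APPROX_NONE)[0],key=cv2.contourArea);q=c[:,0];b=cv2.boundingRect(c);print(b)
y0=b[1];
w=onz(p,[[320,y0],[b[0],165],[b[0]+b[2],165]],.033);print("card front mid / L / R world",(w*1000).round(1),"tool mm",(r.inv().apply(w-T)*1000).round(1))
# tray inner/outer sides along row 110 (rim z .037)
g=cv2.cvtColor(im,cv2.COLOR_BGR2GRAY);print(g[110,228:256].tolist(),g[110,380:412].tolist())
print(g[60:84,320].tolist())
E
```

```text
(263, 184, 112, 154)
[(178, [3, 182, 241]), (180, [4, 185, 241]), (182, [4, 188, 225]), (184, [17, 113, 97]), (186, [18, 120, 174]), (188, [17, 123, 179]), (190, [17, 121, 181]), (192, [18, 122, 172]), (194, [22, 111, 239]), (196, [23, 110, 242]), (198, [23, 111, 242]), (326, [17, 117, 133]), (328, [18, 115, 131]), (330, [18, 114, 132]), (332, [18, 118, 132]), (334, [18, 117, 131]), (336, [17, 90, 141]), (338, [18, 42, 121]), (340, [20, 28, 110]), (342, [22, 26, 108]), (344, [20, 28, 109])]
die top in tool mm [[  0.6 -40.2 -14.5]
 [  0.6  39.9 -14.5]
 [-24.4 -27.2 -14.5]
 [ 25.5 -27.1 -14.5]]
(275, 137, 89, 47)
card front mid / L / R world [[535.8  -9.2  33. ]
 [551.9 -51.8  33. ]
 [566.4  23.6  33. ]] tool mm [[  1.1 -50.3 112.3]
 [-37.7 -26.6 112.2]
 [ 39.1 -26.5 112.3]]
[106, 106, 99, 81, 64, 60, 56, 61, 67, 120, 184, 204, 207, 204, 190, 168, 178, 197, 205, 202, 204, 207, 209, 207, 204, 204, 203, 204] [209, 211, 210, 210, 208, 205, 204, 205, 203, 201, 187, 141, 110, 107, 104, 103, 100, 133, 188, 207, 210, 205, 181, 128, 94, 86, 85, 84, 83, 86, 88, 84]
[50, 56, 65, 72, 76, 78, 92, 138, 195, 208, 209, 207, 194, 154, 118, 115, 128, 163, 198, 213, 214, 214, 214, 215]
```

Emit:
move_arm:
  moves:
    - [0,0,0.2,0,0.0015,0.02,0.04]
    - [0,0,0.2,0,0.0015,0.05,0.04]
    - [0,0,0.2,0,0.0015,0.08,0.04]
    - [0,0,0.2,0,0.0015,0.095,0.04]
    - [0,0,0.2,0,0.0015,0.101,0.04]
    - [0,0,0.2,0,0.0015,0.104,0.04]
    - [0,0,0.2,0,0.0015,0.106,0.04]
    - [0,0,0.2,0,0.0015,0.107,0.04]
    - [0,0,0.2,0,0.0015,0.107,0.04]
    - [0,0,0.2,0,0.0015,0.107,0.04]

```text
clock: 7.5
position: [0.5873, -0.0219, 0.0388]
ee_rot: [0.773, 0.635, 0.0, 0.0]
ft_force: [0.2, -0.0, -1.1]
grip_width: 0.571
```

Emit:
move_arm:
  moves:
    - [0,0,0,0,0,0.001,0.04]
    - [0,0,0,0,0,0.0015,0.04]
    - [0,0,0,0,0,0.0015,0.04]
    - [0,0,0,0,0,0.0015,0.072]
    - [0,0,0,0,0,0.0015,0.072]
    - [0,0,0,0,0,0.0015,0.072]
    - [0,0,0,0,0,0.0015,0.072]
    - [0,0,0,0,0,-0.03,0.072]
    - [0,0,0,0,0,-0.07,0.072]
    - [0,0,0,0,0,-0.11,0.072]

```text
clock: 8.5
position: [0.5866, -0.0216, 0.1494]
ee_rot: [0.773, 0.635, -0.0, -0.0]
ft_force: [2.2, -0.7, -0.7]
grip_width: 0.843
```

```bash
python3 - <<'E'
from h import *
p=cams.camera_params("wrist");o=manip.get_obs();im=cams.camera("wrist")[:,:,::-1]; cv2.imwrite("pics/w5.png",im)
hsv=cv2.cvtColor(im,cv2.COLOR_BGR2HSV)
m=cv2.inRange(hsv,(10,60,150),(28,220,255));m[:,:250]=0;m[:,395:]=0
c=max(cv2.findContours(m,cv2.RETR_EXTERNAL,cv2.CHAIN_APPROX_NONE)[0],key=cv2.contourArea);print(cv2.boundingRect(c))
w=onz(p,c[:,0].astype(float),.051)[:,:2]*1000;print("die",cv2.minAreaRect(w.astype(np.float32)),o['position'])
red=cv2.inRange(hsv,(0,150,100),(8,255,255));red[:,:240]=0;red[:,400:]=0;red[300:]=0
q=np.argwhere(red)[:,::-1];w=onz(p,q.astype(float),.033)[:,:2]*1000;print("card",cv2.minAreaRect(w.astype(np.float32)))
E
```

```text
(287, 150, 63, 94)
die ((586.1478881835938, -22.005550384521484), (51.31338882446289, 82.65480041503906), 78.74581909179688) [ 0.58658467 -0.02159592  0.14941317]
card ((586.5597534179688, -20.262611389160156), (75.37257385253906, 102.8598403930664), 78.4958724975586)
```

View pics/w5.png

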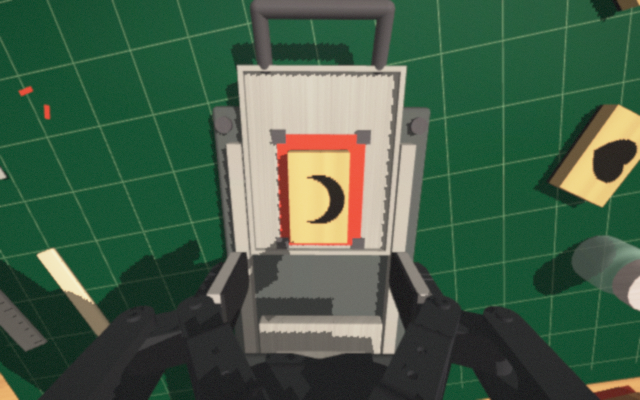

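The view shows the die lying flat and square on the card. Die (586.1,-22.0) at 78.7°, card (586.6,-20.3) at 78.5°, so it is within about 2 mm of the middle. Next the pull bar.

```bash
python3 - <<'E'
from h import *
print(manip.get_obs()['joint_pos'][[0,6]],rel([.4487,.007,.13],down(np.radians(-11.1))))
E
```

```text
[0.7305944  1.03285457] (array([ 0.28, -0.4 , 89.95]), array([-0.    , -0.1439,  0.0253]))
```

Emit:
move_arm:
  moves:
    - [0,0,8.5,0,-0.015,0,0.06]
    - [0,0,17,0,-0.03,0,0.05]
    - [0,0,25.5,0,-0.05,0,0.04]
    - [0,0,34,0,-0.07,0,0.027]
    - [0,0,42.5,0,-0.085,0,0.027]
    - [0,0,51,0,-0.1,0.005,0.027]
    - [0,0,59.5,0,-0.115,0.01,0.027]
    - [0,0,68,0,-0.13,0.015,0.027]
    - [0,0,76.5,0,-0.14,0.02,0.027]
    - [0,0,85,0,-0.144,0.02,0.027]

```text
clock: 9.55
position: [0.4445, 0.0063, 0.1277]
ee_rot: [0.998, -0.057, -0.0, 0.0]
ft_force: [-1.0, 0.1, 0.9]
grip_width: 0.314
```

Emit:
move_arm:
  moves:
    - [0,0,5,0,0,0,0.027]
    - [0,0,5,0,0,0,0.027]
    - [0,0,5,0,0,0,0.027]
    - [0,0,5,0,0,0,0.027]

```text
clock: 9.95
position: [0.4458, 0.0062, 0.1283]
ee_rot: [0.995, -0.096, 0.0, -0.0]
ft_force: [0.8, -0.3, -0.5]
grip_width: 0.317
```

```bash
python3 - <<'E'
from h import *
p=cams.camera_params("wrist");im=cams.camera("wrist")[:,:,::-1];cv2.imwrite("pics/w6.png",im)
o=manip.get_obs();print(o['position'],o['joint_pos'][[0,6]],rel([.4487,.007,.033],down(np.radians(-11.1))))
print("proj bar expected",proj(p,[[.4487,.007,.049]]),proj(p,[[.4487+.0087-.0,.007+.044,.049]]))
g=cv2.cvtColor(im,cv2.COLOR_BGR2GRAY)
for r in (60,100,150,200): print(r,g[r,270:370:2].tolist())
E
```

```text
[0.44581156 0.00617919 0.12827968] [ 0.74852949 -0.36941083] (array([-0.  , -0.  ,  0.01]), array([ 0.0027, -0.0014,  0.0953]))
proj bar expected [[321.04903692 206.28708724]] [[321.24292788 149.13309567]]
60 [70, 69, 71, 73, 114, 79, 71, 70, 69, 70, 70, 70, 72, 69, 72, 68, 70, 67, 66, 68, 67, 67, 67, 69, 65, 65, 67, 65, 65, 66, 66, 68, 65, 63, 63, 64, 65, 64, 86, 91, 64, 62, 67, 60, 63, 64, 63, 62, 64, 63]
100 [70, 68, 71, 69, 68, 69, 69, 72, 93, 90, 70, 71, 70, 69, 69, 67, 69, 65, 69, 66, 67, 65, 67, 63, 65, 64, 63, 66, 66, 63, 64, 64, 65, 64, 61, 65, 63, 62, 63, 63, 62, 82, 89, 64, 59, 62, 57, 61, 62, 61]
150 [84, 81, 74, 63, 64, 63, 68, 67, 66, 64, 65, 66, 64, 70, 97, 68, 66, 66, 66, 66, 62, 65, 84, 97, 101, 102, 97, 92, 82, 80, 77, 77, 77, 76, 76, 74, 76, 71, 73, 73, 70, 71, 69, 68, 68, 66, 64, 66, 80, 143]
200 [62, 63, 60, 62, 61, 60, 60, 62, 63, 63, 61, 60, 63, 64, 70, 75, 84, 87, 94, 113, 95, 78, 87, 97, 103, 101, 96, 89, 76, 56, 58, 61, 59, 42, 37, 34, 38, 36, 38, 35, 45, 60, 58, 60, 61, 61, 111, 165, 188, 178]
```

View pics/w6.png

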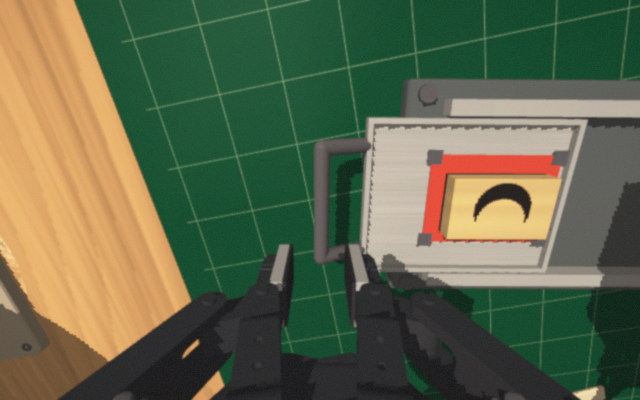

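The pull bar shows at (320,202), where I predicted (321,206), so I can descend and grip.

Emit:
move_arm:
  moves:
    - [0,0,0,0.0025,-0.002,0.04,0.027]
    - [0,0,0,0.0025,-0.002,0.075,0.027]
    - [0,0,0,0.0025,-0.002,0.09,0.027]
    - [0,0,0,0.0025,-0.002,0.0955,0.027]
    - [0,0,0,0.0025,-0.002,0.0955,0.027]
    - [0,0,0,0.0025,-0.002,0.0955,0.004]
    - [0,0,0,0.0025,-0.002,0.0955,0.004]
    - [0,0,0,0.0025,-0.002,0.0955,0.004]
    - [0,0,0,0.0025,-0.002,0.0955,0.004]

```text
clock: 10.9
position: [0.4493, 0.0076, 0.0337]
ee_rot: [0.995, -0.098, 0.001, 0.0]
ft_force: [-2.3, 1.6, 7.6]
grip_width: 0.122
```

Emit:
move_arm:
  moves:
    - [0,0,0,0.004,0,0,0.004]
    - [0,0,0,0.012,0,0,0.004]
    - [0,0,0,0.025,0,0,0.004]
    - [0,0,0,0.04,0,0,0.004]
    - [0,0,0,0.055,0,0,0.004]
    - [0,0,0,0.07,0,0,0.004]
    - [0,0,0,0.085,0,0,0.004]
    - [0,0,0,0.098,0,0,0.004]
    - [0,0,0,0.108,0,0,0.004]
    - [0,0,0,0.115,0,0,0.004]

```text
clock: 11.9
position: [0.5624, -0.0152, 0.0338]
ee_rot: [0.995, -0.098, 0.001, 0.0]
ft_force: [-3.5, -1.3, 9.0]
grip_width: 0.122
```

Emit:
move_arm:
  moves:
    - [0,0,0,0.008,0,0,0.004]
    - [0,0,0,0.015,0,0,0.004]
    - [0,0,0,0.021,0,0,0.004]
    - [0,0,0,0.025,0,0,0.004]
    - [0,0,0,0.028,0,0,0.004]
    - [0,0,0,0.03,0,0,0.004]
    - [0,0,0,0.032,0,0,0.004]
    - [0,0,0,0.033,0,0,0.004]
    - [0,0,0,0.034,0,0,0.004]
    - [0,0,0,0.034,0,0,0.004]

```text
clock: 12.9
position: [0.5916, -0.0212, 0.0337]
ee_rot: [0.995, -0.097, -0.003, 0.001]
ft_force: [-21.9, -0.4, 23.4]
grip_width: 0.12
```

Emit:
move_arm:
  moves:
    - [0,0,0,-0.001,0,0,0.027]
    - [0,0,0,-0.002,0,0,0.027]
    - [0,0,0,-0.002,0,0,0.027]
    - [0,0,0,-0.002,0,-0.03,0.027]
    - [0,0,0,-0.002,0,-0.08,0.03]
    - [0,0,0,-0.002,0,-0.13,0.04]
    - [0,0,0,-0.002,0,-0.18,0.04]
    - [0,0,0,-0.002,0,-0.23,0.04]
    - [0,0,0,-0.002,0,-0.28,0.04]
    - [0,0,0,-0.002,0,-0.31,0.04]

```text
clock: 13.9
position: [0.5934, -0.0207, 0.3472]
ee_rot: [0.995, -0.098, 0.002, -0.0]
ft_force: [0.9, 0.6, -0.2]
grip_width: 0.469
```

```bash
python3 - <<'E'
from h import *
print(manip.get_obs()['position'],rel([.6853,-.04,.34],down(np.radians(-11.1))))
E
```

```text
[ 0.59342609 -0.02065056  0.34721084] (array([-0.03, -0.27, -0.09]), array([0.0938, 0.0011, 0.0077]))
```

Emit:
move_arm:
  moves:
    - [0,0,0,0.03,0,0,0.04]
    - [0,0,0,0.06,0,0,0.04]
    - [0,0,0,0.085,0,0,0.04]
    - [0,0,0,0.094,0,0.005,0.04]
    - [0,0,0,0.094,0.001,0.007,0.04]
    - [0,0,0,0.094,0.001,0.007,0.04]
    - [0,0,0,0.094,0.001,0.007,0.04]

```text
clock: 14.6
position: [0.6841, -0.0399, 0.3365]
ee_rot: [0.995, -0.097, 0.0, 0.0]
ft_force: [-0.8, -0.3, -0.3]
grip_width: 0.47
```

```bash
python3 - <<'E'
from h import *
p=cams.camera_params("wrist");im=cams.camera("wrist")[:,:,::-1];cv2.imwrite("pics/w7.png",im)
o=manip.get_obs();print(o['position'],o['joint_pos'],rel([.6853,-.04,.241],down(np.radians(-11.1))))
K=np.array([.6853,-.04,.263]);print("knob exp",proj(p,[K,K-[0,0,.028]]))
th=np.radians(-11.1);Rz=np.array([[np.cos(th),-np.sin(th)],[np.sin(th),np.cos(th)]]);O=np.array([.7285,-.0485])
P=lambda a,b,z:np.r_[O+Rz@[a,b],z+.003]
print("head front corners",proj(p,[P(-.06,.065,.225),P(-.06,-.065,.225)]),"lever grip",proj(p,[P(-.129,-.18,.323)]))
E
```

```text
[ 0.68418359 -0.03991166  0.33667698] [ 0.44739035  0.54898889 -0.77687329  1.05509713  0.37703941  1.66712355
 -0.40715845] (array([ 0.02, -0.06, -0.08]), array([ 0.001 , -0.0002,  0.0957]))
knob exp [[319.10426185 210.27366872]
 [319.0388241  198.87078988]]
head front corners [[299.1570769  120.20063665]
 [302.3360223  261.75621274]] lever grip [[207.84542002 462.02626162]]
```

View pics/w7.png

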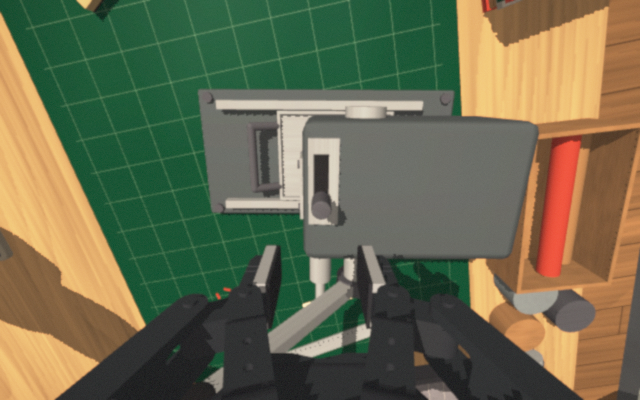

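The tray is home under the head and the knob is at (321,207), where I predicted (319,210). I'll descend, grip it and draw the bolt.

Emit:
move_arm:
  moves:
    - [0,0,0,0.0025,-0.001,0.03,0.04]
    - [0,0,0,0.0025,-0.001,0.065,0.04]
    - [0,0,0,0.0025,-0.001,0.085,0.04]
    - [0,0,0,0.0025,-0.001,0.093,0.04]
    - [0,0,0,0.0025,-0.001,0.0955,0.04]
    - [0,0,0,0.0025,-0.001,0.0955,0.006]
    - [0,0,0,0.0025,-0.001,0.0955,0.006]
    - [0,0,0,0.0025,-0.001,0.0955,0.006]
    - [0,0,0,0.0025,-0.001,0.0955,0.006]
    - [0,0,0,0.0025,-0.001,0.0955,0.006]
  grip_force: 50

```text
clock: 15.65
position: [0.6864, -0.039, 0.2421]
ee_rot: [0.995, -0.097, -0.001, 0.0]
ft_force: [-10.9, 1.1, 5.4]
grip_width: 0.166
```

Emit:
move_arm:
  moves:
    - [0,0,0,0,-0.004,0,0.006]
    - [0,0,0,0,-0.01,0,0.006]
    - [0,0,0,0,-0.016,0,0.006]
    - [0,0,0,0,-0.022,0,0.006]
    - [0,0,0,0,-0.026,0,0.006]
    - [0,0,0,0,-0.028,0,0.006]
    - [0,0,0,0,-0.03,0,0.006]
    - [0,0,0,0,-0.031,0,0.006]
    - [0,0,0,0,-0.032,0,0.006]
    - [0,0,0,0,-0.032,0,0.006]

```text
clock: 16.65
position: [0.6924, -0.0096, 0.2421]
ee_rot: [0.995, -0.098, -0.001, 0.002]
ft_force: [-13.5, -5.3, 7.0]
grip_width: 0.166
```

Emit:
move_arm:
  moves:
    - [0,0,0,0,-0.001,0,0.006]
    - [0,0,0,0,-0.002,0,0.006]
    - [0,0,0,0,-0.003,0,0.006]
    - [0,0,0,0,-0.003,0,0.006]

```text
clock: 17.05
position: [0.6925, -0.0095, 0.2421]
ee_rot: [0.995, -0.099, -0.002, 0.003]
ft_force: [-17.4, -11.2, 9.3]
grip_width: 0.168
```

The bolt is at its back stop: 30 mm travelled, then force rose with no more motion. I'll release and go to the handle.

Emit:
move_arm:
  moves:
    - [0,0,0,0,0.002,0,0.04]
    - [0,0,0,0,0.003,0,0.04]
    - [0,0,0,0,0.003,0,0.04]
    - [0,0,0,0,0.003,0,0.04]
    - [0,0,0,0,0.003,-0.04,0.05]
    - [0,0,0,0,0.003,-0.09,0.06]
    - [0,0,0,0,0.003,-0.14,0.06]
    - [0,0,0,0,0.003,-0.18,0.06]
    - [0,0,0,0,0.003,-0.18,0.06]

```text
clock: 17.95
position: [0.6943, -0.0071, 0.4269]
ee_rot: [0.995, -0.097, 0.004, -0.001]
ft_force: [-0.1, 0.1, -0.4]
grip_width: 0.703
```

```bash
python3 - <<'E'
from h import *
print(manip.get_obs()['position'],rel([.5675,-.2065,.42],down(np.radians(-11.1))))
E
```

```text
[ 0.69427943 -0.00708344  0.42693479] (array([-0.21, -0.47, -0.09]), array([-0.0857,  0.2202,  0.0054]))
```

Emit:
move_arm:
  moves:
    - [0,0,0,-0.012,0.03,0,0.06]
    - [0,0,0,-0.028,0.07,0,0.06]
    - [0,0,0,-0.044,0.11,0,0.06]
    - [0,0,0,-0.06,0.15,0,0.06]
    - [0,0,0,-0.076,0.19,0,0.06]
    - [0,0,0,-0.0857,0.215,0.003,0.06]
    - [0,0,0,-0.0857,0.22,0.005,0.06]
    - [0,0,0,-0.0857,0.22,0.005,0.06]
    - [0,0,0,-0.0857,0.22,0.005,0.06]

```text
clock: 18.85
position: [0.5675, -0.2058, 0.4152]
ee_rot: [0.995, -0.096, 0.0, -0.0]
ft_force: [0.9, 0.8, 0.9]
grip_width: 0.708
```

```bash
python3 - <<'E'
from h import *
p=cams.camera_params("wrist");im=cams.camera("wrist")[:,:,::-1];cv2.imwrite("pics/w8.png",im)
o=manip.get_obs();print(o['position'],o['joint_pos'],rel([.5675,-.2065,.307],down(np.radians(-11.1))))
th=np.radians(-11.1);Rz=np.array([[np.cos(th),-np.sin(th)],[np.sin(th),np.cos(th)]]);O=np.array([.730,-.0488])
P=lambda a,b,z:np.r_[O+Rz@[a,b],z+.003]
print("grip mid,inner,outer exp",proj(p,[P(-.129,-.18,.323),P(-.129,-.127,.323),P(-.129,-.233,.323)]))
E
```

```text
[ 0.56763991 -0.20549267  0.41530306] [ 0.81597306  0.35080596 -0.77565346  1.13642232  0.24590909  1.74408517
 -0.07751773] (array([-0.05, -0.01,  0.07]), array([0.    , 0.0011, 0.1083]))
grip mid,inner,outer exp [[317.96191131 197.58364649]
 [317.84149179 131.07399844]
 [318.06699403 255.62253093]]
```

View pics/w8.png

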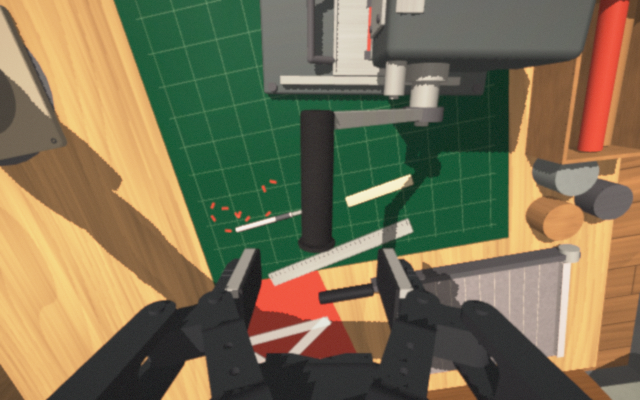

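The handle's grip spans rows 110-248 at column 318 (predicted column 318), and the jaws straddle it. I'll descend, grip it, then follow the arc.

Emit:
move_arm:
  moves:
    - [0,0,0,0,0,0.03,0.06]
    - [0,0,0,0,0,0.065,0.06]
    - [0,0,0,0,0,0.09,0.06]
    - [0,0,0,0,0,0.103,0.06]
    - [0,0,0,0,0,0.108,0.06]
    - [0,0,0,0,0,0.108,0.06]
    - [0,0,0,0,0,0.108,0.016]
    - [0,0,0,0,0,0.108,0.016]
    - [0,0,0,0,0,0.108,0.016]
    - [0,0,0,0,0,0.108,0.016]
  grip_force: 40

```text
clock: 19.9
position: [0.5655, -0.207, 0.3088]
ee_rot: [0.995, -0.098, -0.001, 0.0]
ft_force: [-12.6, 3.4, 9.9]
grip_width: 0.291
```

Emit:
move_arm:
  moves:
    - [0,0,0,0,0,0,0.016]
    - [0,0,0,-0.007,0,0.0065,0.016]
    - [0,0,0,-0.0138,0,0.013,0.016]
    - [0,0,0,-0.0201,0,0.02,0.016]
    - [0,0,0,-0.0264,0,0.0271,0.016]
    - [0,0,0,-0.032,0,0.0347,0.016]
    - [0,0,0,-0.0376,0,0.0424,0.016]
    - [0,0,0,-0.0425,0,0.0505,0.016]
    - [0,0,0,-0.0473,0,0.0586,0.016]
    - [0,0,0,-0.0555,0,0.0758,0.016]

```text
clock: 20.9
position: [0.5138, -0.1965, 0.2344]
ee_rot: [0.995, -0.097, 0.002, 0.001]
ft_force: [-1.8, 2.0, 10.9]
grip_width: 0.291
```

Emit:
move_arm:
  moves:
    - [0,0,0,-0.0035,0,0.009,0.016]
    - [0,0,0,-0.0065,0,0.0178,0.016]
    - [0,0,0,-0.009,0,0.027,0.016]
    - [0,0,0,-0.0112,0,0.0361,0.016]
    - [0,0,0,-0.0128,0,0.0455,0.016]
    - [0,0,0,-0.0142,0,0.0548,0.016]
    - [0,0,0,-0.015,0,0.064,0.016]
    - [0,0,0,-0.0155,0,0.0737,0.016]
    - [0,0,0,-0.0155,0,0.084,0.016]
    - [0,0,0,-0.0149,0,0.0915,0.016]

```text
clock: 21.9
position: [0.4955, -0.1928, 0.1396]
ee_rot: [0.995, -0.097, -0.003, -0.0]
ft_force: [-16.2, 4.7, 9.0]
grip_width: 0.287
```

Emit:
move_arm:
  moves:
    - [0,0,0,0,0,0.001,0.016]
    - [0,0,0,0,0,0.002,0.016]
    - [0,0,0,0,0,0.003,0.016]
    - [0,0,0,0,0,0.003,0.016]

```text
clock: 22.3
position: [0.4956, -0.1928, 0.1368]
ee_rot: [0.995, -0.097, -0.003, -0.0]
ft_force: [-14.8, 5.7, 5.8]
grip_width: 0.294
```

Emit:
move_arm:
  moves:
    - [0,0,0,0,0,0.001,0.016]
    - [0,0,0,0,0,0.002,0.016]
    - [0,0,0,0,0,0.003,0.016]
    - [0,0,0,0,0,0.004,0.016]
    - [0,0,0,0,0,0.004,0.016]

```text
clock: 22.8
position: [0.4957, -0.1928, 0.1329]
ee_rot: [0.995, -0.097, -0.003, -0.0]
ft_force: [-14.1, 5.6, 6.3]
grip_width: 0.289
```

```bash
python3 - <<'E'
from h import *
o=manip.get_obs();print(o['position'],o['ft_force'],o['torque'])
for n in("scene","top"): cv2.imwrite(f"pics/{n}d.png",cams.camera(n)[:,:,::-1])
p=cams.camera_params("top");q=cams.camera_params("scene")
th=np.radians(-11.1);Rz=np.array([[np.cos(th),-np.sin(th)],[np.sin(th),np.cos(th)]]);O=np.array([.730,-.0488])
P=lambda a,b,z:np.r_[O+Rz@[a,b],z+.003]
print(proj(q,[P(-.199,-.127,.155),P(-.199,-.233,.155)]),proj(p,[P(-.199,-.127,.155),P(-.199,-.233,.155)]))
E
```

```text
[ 0.49574902 -0.19283699  0.13288799] [-14.11862345   5.62203221   6.29093092] [ 0.98364882  2.45548727 -0.03879391]
[[276.9403707  166.6388782 ]
 [269.54861036 152.51135541]] [[404.07754687 201.92037731]
 [433.25540206 207.14130992]]
```

Emit:
move_arm:
  moves:
    - [0,0,0,0,0,0.001,0.016]
    - [0,0,0,0,0,0.002,0.016]
    - [0,0,0,0,0,0.003,0.016]
    - [0,0,0,0,0,0.004,0.016]
    - [0,0,0,0,0,0.004,0.016]

```text
clock: 23.4
position: [0.4959, -0.1929, 0.1304]
ee_rot: [0.995, -0.097, -0.003, 0.0]
ft_force: [-20.2, 7.1, 22.5]
grip_width: 0.293
```

```bash
python3 - <<'E'
from h import *
a=cv2.imread("pics/scened.png")[100:220,190:330];b=cv2.imread("pics/topd.png")[110:250,340:480]
cv2.imwrite("pics/dd.png",np.hstack([cv2.resize(a,(466,400),interpolation=cv2.INTER_CUBIC),cv2.resize(b,(330,330),interpolation=cv2.INTER_CUBIC)[:, :].copy() if 0 else cv2.resize(b,(330,400),interpolation=cv2.INTER_CUBIC)]))
E
```

Emit:
move_arm:
  moves:
    - [0,0,0,0,0,0.001,0.016]
    - [0,0,0,0,0,0.002,0.016]
    - [0,0,0,0,0,0.002,0.016]
    - [0,0,0,0,0,0.002,0.016]

```text
clock: 23.8
position: [0.496, -0.1929, 0.1294]
ee_rot: [0.995, -0.097, -0.002, 0.001]
ft_force: [-25.6, 8.0, 33.1]
grip_width: 0.289
```

The lever is at its bottom stop: force climbed from 6 to 33 N with almost no further motion. I'll bring it back up along the arc.

Emit:
move_arm:
  moves:
    - [0,0,0,0,0,-0.006,0.016]
    - [0,0,0,0,0,-0.018,0.016]
    - [0,0,0,-0.0006,0,-0.0308,0.016]
    - [0,0,0,0.0007,0,-0.0497,0.016]
    - [0,0,0,0.0037,0,-0.0684,0.016]
    - [0,0,0,0.0084,0,-0.0867,0.016]
    - [0,0,0,0.0149,0,-0.1045,0.016]
    - [0,0,0,0.0231,0,-0.1217,0.016]
    - [0,0,0,0.0328,0,-0.1379,0.016]
    - [0,0,0,0.0328,0,-0.1379,0.016]

```text
clock: 24.8
position: [0.5316, -0.2001, 0.2675]
ee_rot: [0.995, -0.097, 0.002, 0.0]
ft_force: [-2.6, 1.4, 4.8]
grip_width: 0.291
```

Emit:
move_arm:
  moves:
    - [0,0,0,0.0056,0,-0.0076,0.016]
    - [0,0,0,0.0112,0,-0.0153,0.016]
    - [0,0,0,0.0175,0,-0.0223,0.016]
    - [0,0,0,0.0238,0,-0.0294,0.016]
    - [0,0,0,0.0307,0,-0.036,0.016]
    - [0,0,0,0.0376,0,-0.0424,0.016]
    - [0,0,0,0.0376,0,-0.0424,0.016]
    - [0,0,0,0.0376,0,-0.0424,0.016]

```text
clock: 25.6
position: [0.5655, -0.207, 0.3084]
ee_rot: [0.995, -0.098, -0.002, 0.0]
ft_force: [-16.4, 5.1, 10.4]
grip_width: 0.291
```

Emit:
move_arm:
  moves:
    - [0,0,0,0,0,0,0.03]
    - [0,0,0,0,0,0,0.045]
    - [0,0,0,0,0,0,0.06]
    - [0,0,0,0,0,0,0.06]
    - [0,0,0,0,0,-0.03,0.06]
    - [0,0,0,0,0,-0.07,0.06]
    - [0,0,0,0,0,-0.1,0.06]
    - [0,0,0,0,0,-0.108,0.06]
    - [0,0,0,0,0,-0.108,0.06]
    - [0,0,0,0,0,-0.108,0.06]

```text
clock: 26.6
position: [0.5668, -0.2074, 0.414]
ee_rot: [0.995, -0.097, -0.001, -0.0]
ft_force: [0.7, -0.2, 0.2]
grip_width: 0.703
```

```bash
python3 - <<'E'
from h import *
im=cams.camera("wrist")[:,:,::-1];cv2.imwrite("pics/w9.png",im);o=manip.get_obs();print(o['position'])
print(rel([.6924,-.0096,.42],down(np.radians(-11.1))))
for n in("w8","w9"):
    g=cv2.cvtColor(cv2.imread(f"pics/{n}.png"),cv2.COLOR_BGR2GRAY);d=(g<40).astype(np.uint8);d[:100]=0;d[250:]=0;d[:,:290]=0;d[:,:290]=0;d[:,345:]=0
    c=max(cv2.findContours(d,cv2.RETR_EXTERNAL,cv2.CHAIN_APPROX_NONE)[0],key=cv2.contourArea);print(n,cv2.boundingRect(c))
E
```

```text
[ 0.56661571 -0.2074937   0.41374173]
(array([-0.01,  0.11, -0.09]), array([ 0.085 , -0.2185, -0.0064]))
w8 (324, 112, 10, 133)
w9 (321, 110, 15, 136)
```

The handle is back where it started: its bounding box matches the earlier view within 1-3 px. Next is the knob.

Emit:
move_arm:
  moves:
    - [0,0,0,0.012,-0.03,-0.006,0.05]
    - [0,0,0,0.028,-0.07,-0.006,0.04]
    - [0,0,0,0.044,-0.11,-0.006,0.04]
    - [0,0,0,0.06,-0.15,-0.006,0.04]
    - [0,0,0,0.076,-0.19,-0.006,0.04]
    - [0,0,0,0.085,-0.215,-0.006,0.04]
    - [0,0,0,0.085,-0.2185,0.02,0.04]
    - [0,0,0,0.085,-0.2185,0.05,0.04]
    - [0,0,0,0.085,-0.2185,0.07,0.04]
    - [0,0,0,0.085,-0.2185,0.07,0.04]

```text
clock: 27.65
position: [0.6915, -0.0102, 0.3408]
ee_rot: [0.995, -0.097, -0.003, 0.001]
ft_force: [0.6, 0.3, 0.6]
grip_width: 0.472
```

```bash
python3 - <<'E'
from h import *
p=cams.camera_params("wrist");im=cams.camera("wrist")[:,:,::-1];cv2.imwrite("pics/w10.png",im);o=manip.get_obs();print(o['position'])
print(rel([.6924,-.0096,.242],down(np.radians(-11.1))),proj(p,[[.6924,-.0096,.263]]))
E
```

```text
[ 0.69199195 -0.01013305  0.34336255]
(array([ 0.08,  0.19, -0.09]), array([ 0.0006, -0.0007,  0.1014])) [[319.22469644 207.36551559]]
```

View pics/w10.png

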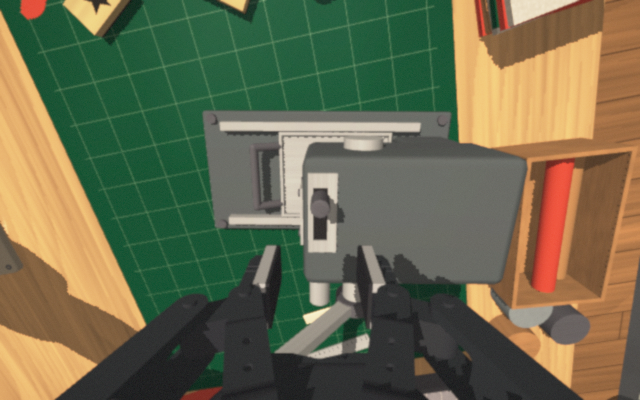

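The view shows the bolt back with the knob at (320,205), predicted (319,207), the slot open on the right-hand side and the tray home. I'll grip it and push it in.

Emit:
move_arm:
  moves:
    - [0,0,0,0.001,-0.001,0.03,0.04]
    - [0,0,0,0.001,-0.001,0.065,0.04]
    - [0,0,0,0.001,-0.001,0.088,0.04]
    - [0,0,0,0.001,-0.001,0.098,0.04]
    - [0,0,0,0.001,-0.001,0.1,0.04]
    - [0,0,0,0.001,-0.001,0.1,0.04]
    - [0,0,0,0.001,-0.001,0.1,0.006]
    - [0,0,0,0.001,-0.001,0.1,0.006]
    - [0,0,0,0.001,-0.001,0.1,0.006]
    - [0,0,0,0.001,-0.001,0.1,0.006]
  grip_force: 50

```text
clock: 28.7
position: [0.6927, -0.0081, 0.2471]
ee_rot: [0.995, -0.097, -0.001, 0.0]
ft_force: [-11.2, 0.5, 7.8]
grip_width: 0.159
```

Emit:
move_arm:
  moves:
    - [0,0,0,0,0.004,0,0.006]
    - [0,0,0,0,0.01,0,0.006]
    - [0,0,0,0,0.016,0,0.006]
    - [0,0,0,0,0.022,0,0.006]
    - [0,0,0,0,0.026,0,0.006]
    - [0,0,0,0,0.029,0,0.006]
    - [0,0,0,0,0.031,0,0.006]
    - [0,0,0,0,0.033,0,0.006]
    - [0,0,0,0,0.034,0,0.006]
    - [0,0,0,0,0.034,0,0.006]

```text
clock: 29.7
position: [0.6866, -0.0377, 0.2472]
ee_rot: [0.995, -0.095, -0.0, -0.002]
ft_force: [-8.6, 10.0, 5.5]
grip_width: 0.161
```

Emit:
move_arm:
  moves:
    - [0,0,0,0,0.001,0,0.006]
    - [0,0,0,0,0.002,0,0.006]
    - [0,0,0,0,0.003,0,0.006]
    - [0,0,0,0,0.003,0,0.006]

```text
clock: 30.1
position: [0.6865, -0.0379, 0.2472]
ee_rot: [0.996, -0.094, 0.0, -0.004]
ft_force: [-3.3, 16.0, 3.8]
grip_width: 0.161
```

Emit:
move_arm:
  moves:
    - [0,0,0,0,-0.003,0,0.006]
    - [0,0,0,0,-0.004,0,0.04]
    - [0,0,0,0,-0.004,0,0.04]
    - [0,0,0,0,-0.004,0,0.04]
    - [0,0,0,0,-0.004,0,0.04]
    - [0,0,0,0,-0.004,-0.03,0.04]
    - [0,0,0,0,-0.004,-0.07,0.04]
    - [0,0,0,0,-0.004,-0.1,0.04]
    - [0,0,0,0,-0.004,-0.1,0.04]
    - [0,0,0,0,-0.004,-0.1,0.04]

```text
clock: 31.1
position: [0.6877, -0.0412, 0.3457]
ee_rot: [0.995, -0.098, 0.001, 0.0]
ft_force: [0.7, -0.5, -1.4]
grip_width: 0.472
```

```bash
python3 - <<'E'
from h import *
p=cams.camera_params("wrist");o=manip.get_obs();im=cams.camera("wrist")[:,:,::-1];cv2.imwrite("pics/w11.png",im);print(o['clock'],o['position'],o['ft_force'])
# knob shift vs head: compare the slot pattern along the slot column with w7 (bolt in at start) and w10
for n in("w7","w10","w11"):
    g=cv2.cvtColor(cv2.imread(f"pics/{n}.png"),cv2.COLOR_BGR2GRAY);print(n,[int(v) for v in g[110:260:4,320]])
for n in("scene","top"): cv2.imwrite(f"pics/{n}e.png",cams.camera(n)[:,:,::-1])
# changes of the other things since the start, top view
a=cv2.imread("pics/top0.png");b=cv2.imread("pics/tope.png");d=cv2.absdiff(a,b).max(2)
for nm,(x,y) in dict(star=(298,225),heart=(300,182),tape=(262,164),jar=(296,153),ruler=(470,190),scalpel=(447,222),folder=(440,165),crescent=(263,208)).items(): print(nm,int((d[y-10:y+10,x-10:x+10]>50).sum()))
E
```

```text
31.1 [ 0.6876846  -0.04120028  0.34572692] [ 0.66011582 -0.48250357 -1.35393236]
w7 [142, 142, 83, 102, 114, 113, 110, 174, 206, 206, 207, 135, 49, 45, 52, 49, 48, 51, 48, 50, 58, 83, 83, 114, 109, 109, 109, 115, 205, 109, 110, 110, 107, 110, 110, 107, 96, 123]
w10 [90, 110, 110, 171, 207, 189, 192, 201, 124, 82, 82, 82, 106, 112, 111, 108, 201, 208, 207, 205, 68, 83, 83, 114, 108, 106, 108, 70, 50, 51, 50, 48, 62, 206, 207, 205, 108, 107]
w11 [148, 103, 85, 112, 113, 114, 115, 207, 206, 207, 204, 52, 51, 49, 53, 48, 50, 51, 50, 50, 68, 68, 100, 111, 106, 102, 188, 207, 108, 108, 108, 107, 108, 108, 106, 85, 166, 177]
star 0
heart 0
tape 0
jar 0
ruler 0
scalpel 127
folder 26
crescent 291
```

```bash
python3 - <<'E'
from h import *
for n in("w7","w10","w11"):
    g=cv2.cvtColor(cv2.imread(f"pics/{n}.png"),cv2.COLOR_BGR2GRAY)
    r={"w7":140,"w10":165,"w11":140}[n];print(n,g[r,196:312:2].tolist())
p=cams.camera_params("top")
a=cv2.cvtColor(cv2.imread("pics/top0.png"),cv2.COLOR_BGR2GRAY);b=cv2.cvtColor(cv2.imread("pics/tope.png"),cv2.COLOR_BGR2GRAY)
# scalpel/folder: is there a shift or a shadow? local phase correlation
for nm,(x,y) in dict(scalpel=(447,222),folder=(440,165),ruler=(470,190)).items():
    w=np.s_[y-18:y+18,x-14:x+14];print(nm,cv2.phaseCorrelate(a[w].astype(float),b[w].astype(float)),a[w].mean(),b[w].mean())
E
```

```text
w7 [65, 68, 68, 70, 104, 112, 112, 109, 113, 110, 110, 110, 111, 112, 109, 112, 111, 114, 112, 112, 110, 111, 112, 112, 109, 109, 106, 108, 100, 75, 83, 107, 67, 58, 59, 59, 95, 109, 110, 112, 113, 186, 177, 149, 209, 211, 210, 210, 211, 210, 210, 210, 211, 147, 99, 108, 187, 204]
w10 [82, 68, 64, 66, 66, 67, 95, 110, 107, 108, 110, 110, 110, 110, 110, 109, 109, 109, 109, 109, 110, 110, 107, 109, 110, 112, 107, 107, 108, 104, 85, 72, 105, 70, 61, 63, 67, 104, 111, 111, 110, 116, 188, 163, 156, 209, 210, 210, 210, 210, 211, 208, 208, 152, 97, 109, 110, 109]
w11 [68, 65, 70, 79, 109, 110, 112, 113, 111, 111, 111, 110, 112, 111, 112, 110, 110, 111, 112, 110, 112, 110, 113, 111, 112, 105, 106, 104, 84, 73, 108, 73, 58, 59, 57, 82, 111, 110, 111, 113, 183, 177, 130, 203, 209, 210, 210, 211, 211, 211, 208, 158, 101, 116, 190, 203, 203, 207]
scalpel ((-0.21055356216302457, 0.23115906014891863), 0.5867028242066213) 73.40873015873017 95.61309523809524
folder ((-0.027257060363997, -0.10498471403374054), 0.9590973050706357) 74.11111111111111 84.47123015873017
ruler ((0.012508262871905984, 0.04327353553008351), 0.9888232809753891) 115.45138888888889 111.65972222222223
```

```bash
python3 -c "
from workcell import manip
print(manip.hand_in())"
```

```text
the job is handed in; nothing more can be done
None
```

The card was pressed with the crescent die, and I handed the job in at about 31 s, with the robot clear of everything. I laid the wooden crescent die on the card and slid the tray to its stop. I then drew the bolt, pulled the handle to its bottom stop, brought it back up and pushed the bolt in again.

**What the last checks showed:**
- **Die on card:** it lay flat and square within about 0.3°. It was about 2 mm to the right of the card's middle, and I left that uncorrected. I did not see it again after the pressing, since it was under the head.
- **Tray:** it moved 145 mm and met the stop at about 22 N. Its gaps to the press base were unchanged in the final picture.
- **Bolt:** it travelled 30 mm each way to a firm stop. In the final picture the knob looks the same as in the picture taken with the bolt locked.
- **Handle:** the downward force rose from 6 to 33 N at the bottom, with almost no further motion. The grip had by then moved about 10 mm further down than the stated geometry gives, for a reason I did not find. After release the handle was back at its starting place within 1–3 px.
- **Other things:** star, heart, tape, jar and ruler show no change. The picture differences around the scalpel and the bone folder look like changed shadows, with a measured shift of at most 0.3 px.

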